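# Stamp a hinge strap and index it to the detent

### The arm

A 6-joint arm with a two-finger parallel gripper is mounted at the origin on the work surface. World frame = base frame: x ahead of the robot, y to its left, z up, the work surface at z = 0. Lengths are in m, angles in degrees, forces in N, time in s.
With the tool pointing down it reaches from about 0.4 to 0.925 m from the base axis. Payload 12.5 kg.
Tool frame: the origin (TCP) lies midway between the tips of the shut fingers; the grasp point (between the pads) lies 19 mm behind it; x points along the fingers, y is the direction in which the jaws open and shut, and the axes are right-handed (so a half turn about x gives the same grasp; the last joint's range is limited). The gripper opens to 95 mm and grips with 3 to 60 N. Pads are 20 mm wide; open, the fingers measure 119 mm over their backs; the gripper's body (75 mm by 180 mm) begins 59 mm behind the grasp point.
Start: joints at [68.663, 28.126, 89.318, -0, 62.55, -6.05], TCP at [0.165, 0.603, 0.194] pointing down, gripper open.
Joint ranges: [-177.58, 177.58], [-47.91, 125.51], [2.72, 160], [-65.01, 245.01], [3.68, 167.84], [-153.87, 153.87]. Speed limits (degrees/s): [127.2, 127.2, 159.86, 180, 180, 180].

### API

Orientations are given as a 3x3 rotation matrix whose columns are the frame's x, y, z axes.
In Python, from workcell import arm gives the robot as it stands. The module is installed in compiled form; this text tells all that it offers.
- The arm moves only by the tool step_arm, never from a script. Its argument "increments" is a list that holds one entry, the list of rows, each a list of 6 numbers: the shift along the tool's x, y, z in units of 50 mm (1.0 is 50 mm), then the turn, a rotation vector about the tool's x, y, z in units of 0.15 rad (1.0 is 0.15 rad). A call has 1 to 12 rows; each row shifts and turns the commanded pose from where the row before left it, along the tool's axes as they then stand; what a row does not reach is not made up. A row lasts 1/10 s, in which the tool goes at most 50 mm and 8.59 degrees, less where a joint would pass 70% of its speed; a pose out of reach is approached as far as the arm can. A call with a number of a shift or a turn outside -1 to 1 is refused whole. A call with a gripper value outside its range is refused whole. "jaw" is the finger opening in mm, from 0 to 95.1, set as the call begins (left out, the last holds). The fingers move at their own pace and stop on an object; "force" is the grip in N (left out, the last holds). Time passes only in rows, so rows that do not move let the fingers close. It gives the time, the measured TCP pose, the force and the opening at its end, in the units of the state.
- arm.observe(): the state, without advancing time (a new reading comes with each control period).
- arm.snapshot(name): name is "side" or "top"; returns (picture, depth): 420x560x3 uint8, red, green, blue; 420x560 float32, m along the optical axis (not along the pixel's ray), 0 where there is no reading.
- arm.get_calibration(name): a dict with "fx", "fy", "cx", "cy" (pixels), "k1" (the pictures are not rectified: a ray, as slopes to the right and down, at radius r is drawn at 1 + k1 r^2 times it, then the intrinsics apply), "R" (3x3) and "t" (3): a world point X has camera coordinates R X + t. Camera axes: x right, y down, z forward; pixel columns grow to the right and rows downward; lengths in m; the calibration is good to about 2 mm. A picture is of the moment at which its call begins. get_calibration takes no time and is no camera call.
- arm.close_job(): hands the job in, once; it reports no verdict.
The state is a dict: "t": time; "joint_pos": joint angles; "joint_velocities": joint speeds; "joint_efforts": joint torques, N m; "tcp_pos": TCP position; "eef_rot": TCP orientation; "wrist_force": force on the tool from outside, world axes, zero at the start; "torque": the same for the moment, N m; "gripper_width": finger opening in m.
Only numpy, scipy, OpenCV 4.12 (cv2) and the standard library are available. Lean on these libraries where they do the work, as an engineer would, in place of code of your own. Each camera call takes 0.05 s, during which the arm holds its last target. There are 200 camera calls.

### The job

With the hinge strap in the press left where it is, bring the bench press's red handle down to its stop to stamp it, and let the sprung lever come back up. Then take the feed carriage by its blue grip and slide it slowly along its rail, towards the press, until the spring ball is felt to drop fully into the notch, and hold it there: the job finishes with the fingers still gripping the blue grip and the ball seated in the notch, nothing let go. Leave everything else on the bench where it is.

Things in the scene. Friction and masses are not known exactly. Their poses are not given: they have to be found in the camera images.
- press: Green bench stamping press, bolted down. Origin: underside of its base plate (12 mm thick, x -120..80, y -270..230 mm); z up. The feed rail lies along y at x = 0; +y leads from the carriage's start towards the press head. Head: x -35..80, y 65..135 mm, top at 170 mm, lugs to 202; its column stands at x 40..80.
- lever_hinge (a point): Middle of the lever's hinge axis, which is parallel to the press's x: at x 0, y 100, z 185 mm in the press frame.
- lever (a joint): Hand lever, rad: 0 = at rest, raised (it points along the press's +y, 30 degrees above level); grows as the handle is brought down; 0.61 = hard stop (5 degrees below level). A spring brings it back to 0 when released. The handle takes about 5 N at first, 11 N at the stop.
- lever_grip (a point): Centre of the lever's red cross handle: a cylinder 24 mm in diameter, 90 mm long, parallel to the press's x, 200 mm from the hinge axis. About 285 mm above the table at rest, 168 mm at the stop; it swings in an arc about the hinge. It can be pushed down from above.
- carriage: Dark steel feed carriage, 56 x 70 x 22 mm. It slides only along the press's y, from y -200 to -30 mm in the press frame (hard stops), drag about 2 N; starts 0 to 25 mm along. Origin: centre of its underside, 34 mm above the table; axes as the press's. It carries a black hinge strap, 30 mm wide, 4 mm thick, reaching 344 mm towards +y under the press ram.
- grip (a point): Upright blue grip on the carriage: a block 20 mm (x) by 30 mm (y), 50 mm tall, from 56 to 106 mm above the table. This point is on its axis, 20 mm below its top (86 mm above the table). Nothing else within 60 mm of it is higher than 62 mm above the table.
- detent (a joint): Spring ball under the carriage, 10 mm in diameter; m: 0 = riding on the flat of the detent bar beside the rail, about 0.0039 = fully down in the bar's notch, a vee 12 mm wide. A carriage that is let go within about 4 mm of the notch centre is drawn to the centre by the ball and stays there.
- ball (a point): Point on the carriage at the spring ball, under a brass cap: 46 mm to +x of the carriage's origin. The bar has one notch, which the carriage meets with its origin between y -145 and -75 mm in the press frame, different each time. About 5 mm before the centre the ball pulls the carriage on with some 5 N; past the centre resistance rises from 5 to about 9 N, then the ball climbs out.
- key: Brass key lying on the press's base plate, 75 mm long, bystander. Origin on its underside.
- rosette: Round brass door rosette, 44 mm across, 14 mm high, lying on the press's base plate, bystander. Origin: centre of its underside.
- hammer: Hammer lying on the bench, bystander.
- oil: Amber oil bottle, 56 mm across, 150 mm tall, standing, bystander. Origin: centre of its underside.
- bowl: Steel bowl, 110 mm across, 45 mm high, bystander. Origin: centre of its underside.
- padlock: Brass padlock lying flat, 50 mm wide, 22 mm high, bystander.
- spare_strap: Finished black hinge strap lying on the bench, 30 mm wide, 230 mm long, 4 mm thick, bystander.

How it is judged (in metres and radians):
On the way, in this order (a step that is already met when the one before it is completed fails the run):
1. the lever is brought down to its stop with the carriage still where it started (value of joint lever above 0.56 rad and distance of carriage from where it was at the start of the episode below 0.008 m), for 0.1 s.
2. the lever is back up, with the carriage still where it started (value of joint lever below 0.08 rad and distance of carriage from where it was at the start of the episode below 0.008 m), for 0.1 s.
At the end, for the whole second after the job is handed in: the carriage is at rest with its ball at least 2.4 mm down in the notch (within about 1.5 mm of the notch centre), the fingers press on the carriage with more than 2 N with the grasp point within 45 mm of the grip's point, and the lever is up (below 0.08 rad) (value of joint detent above 0.0024 m and y of carriage in the frame of press between -0.152 and -0.068 m and contact force between the fingers and carriage above 2 N and distance between the grasp point and grip below 0.045 m and linear speed of carriage below 0.01 m/s and value of joint lever below 0.08 rad); the arm keeps its last pose, push and grip.
It fails at once if a bystander is shifted by more than 30 mm (distance of any of key, rosette, hammer, oil, bowl, padlock, spare_strap from where it was at the start of the episode above 0.03 m).
It fails at once if the oil bottle is tipped (angle between oil's own z axis and vertical above 0.4 rad).
It also fails if it takes over 72 s, if anything falls off the work surface, if the arm or the gripper's body presses on something with over 40 N, if the wrist force passes 120 N, or if a joint passes its speed limit or range.

## Working session

There is one attempt and no reset: what is moved stays moved. The work goes in short steps, Python scripts to look and compute and a tool call to move; the robot and the scene stay as the last step left them, time stands still between calls to the robot, and variables do not carry over. Pictures are saved under pics/ and viewed, on a budget of 10 in all, crops included, one or two more only if the job needs it, and the job is handed in when it is done.

Besides the shell and the picture viewer there is one more tool, called after ">>>" as name(argument=value, ...) on one line, values as JSON. step_arm: Moves the arm, as the interface text tells. Shifts and turns lie within -1 to 1; 1 stands for 50 mm of shift or 0.15 rad of turn. Its arguments: {"type":"object","properties":{"increments":{"type":"array"},"jaw":{"type":"number"},"force":{"type":"number"}},"required":["increments"]}

```bash
mkdir -p pics
cat > h.py <<'E'
import numpy as np, cv2
from workcell import arm
def shot(n,f):
    p,d=arm.snapshot(n); cv2.imwrite(f'pics/{f}.png',p[:,:,::-1]); np.savez(f'{f}.npz',p=p,d=d); return p,d
def world(n,d):
    c=arm.get_calibration(n); K=np.array([[c['fx'],0,c['cx']],[0,c['fy'],c['cy']],[0,0,1.]])
    v,u=np.mgrid[:d.shape[0],:d.shape[1]]
    uv=np.stack([u,v],-1).reshape(-1,1,2).astype(float)
    s=cv2.undistortPoints(uv,K,np.array([c['k1'],0,0,0.])).reshape(*d.shape,2)
    X=np.dstack([s[...,0]*d,s[...,1]*d,d]); W=(X-np.array(c['t']))@np.array(c['R']); W[d==0]=np.nan
    return W
E
python3 - <<'E'
from h import *
for n in('side','top'):
    shot(n,n+'0'); c=arm.get_calibration(n); print(n,c)
print(arm.observe())
a=[cv2.imread(f'pics/{n}0.png') for n in('side','top')]
E
```

```text
side {'fx': 395.3727520959363, 'fy': 395.3727520959363, 'cx': 281.2915966474944, 'cy': 210.3318107400711, 'k1': -0.027349949848579868, 'R': array([[ 0.92154679, -0.38769356,  0.02110025],
       [-0.2289862 , -0.58657963, -0.77684597],
       [ 0.31355515,  0.71106824, -0.62933705]]), 't': array([-0.50359626,  0.25607288,  1.11695229])}
top {'fx': 389.7299867009377, 'fy': 389.7299867009377, 'cx': 283.6572554505457, 'cy': 210.77759695433545, 'k1': 0.009650980788295176, 'R': array([[ 0.01767233, -0.99971582, -0.01599871],
       [-0.98851533, -0.01506796, -0.15036753],
       [ 0.15008373,  0.01847231, -0.98850071]]), 't': array([-0.02011884,  0.54250904,  1.15932218])}
{'t': 0.1, 'joint_pos': array([ 6.86638326e+01,  2.81586275e+01,  8.93468777e+01,  1.01968232e-03,
        6.25487761e+01, -6.04937790e+00]), 'joint_velocities': array([-0.0228315 , -0.17811953, -0.035875  , -0.04123821, -0.0487375 ,
        0.09479865]), 'joint_efforts': array([ 3.28016722e-03, -6.13621616e+01, -2.58600998e+01,  6.94703800e-02,
        4.70543175e-02, -2.43541507e-05]), 'tcp_pos': array([0.16465858, 0.6026776 , 0.19354113]), 'eef_rot': array([[-3.59407436e-04,  2.63658401e-01,  9.64616047e-01],
       [-8.76709410e-04,  9.64615656e-01, -2.63658621e-01],
       [-9.99999551e-01, -9.40448835e-04, -1.15538238e-04]]), 'wrist_force': array([-0.82518482, -0.10706625,  0.96909713]), 'torque': array([-0.00113163, -0.00929568, -0.04303186]), 'gripper_width': 0.0951546166486166}
```

View pics/side0.png

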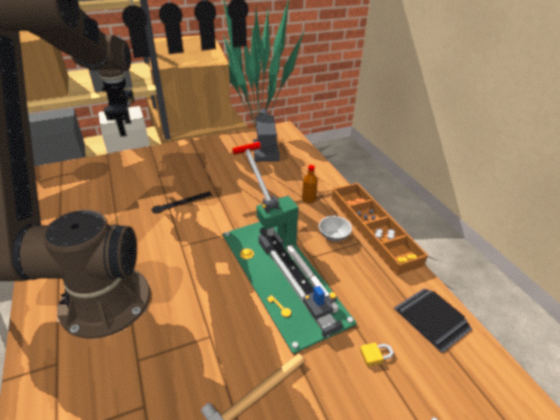

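View pics/top0.png

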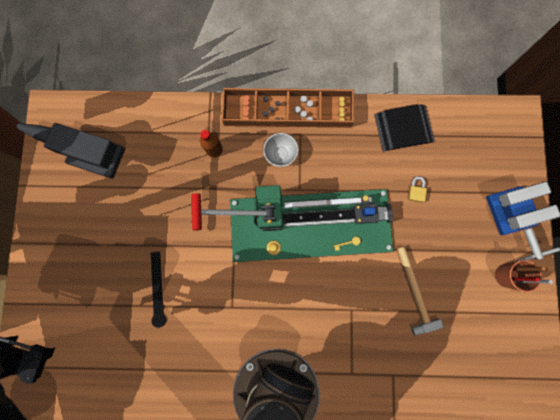

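The side view shows the red handle at (246,148), the blue grip at (319,295) and the oil bottle at (310,185). In the top view the handle is at (196,212), the grip at (370,211) and the bottle at (210,142). The press is almost aligned with the world axes.

Run:
```python
from h import *
np.set_printoptions(precision=4,suppress=True)
for n in('top','side'):
    z=np.load(n+'0.npz'); p=z['p'];W=world(n,z['d']); hsv=cv2.cvtColor(p,cv2.COLOR_RGB2HSV); H,S,V=[hsv[...,i].astype(int) for i in range(3)]
    inb=(W[...,0]>.2)&(W[...,0]<.95)&(abs(W[...,1])<.6)
    red=((H<5)|(H>175))&(S>180)&(V>90)&inb&(W[...,2]>.24)
    blue=(H>105)&(H<130)&(S>130)&inb&(W[...,2]>.05)&(W[...,2]<.13)
    grn=(H>60)&(H<90)&(S>120)&inb&(W[...,2]<.03)&(W[...,2]>0)
    for nm,m in(('red',red),('blue',blue),('grn',grn)):
        q=W[m]; print(n,nm,len(q),'mean',q.mean(0),'min',np.percentile(q,2,0),'max',np.percentile(q,98,0))
        if nm=='red':
            u,s,v=np.linalg.svd(q[:,:2]-q[:,:2].mean(0)); print(' axis',v[0])
        if nm=='blue':
            t=q[q[:,2]>.1]; print(' top',len(t),t.mean(0) if len(t) else '', cv2.minAreaRect((t[:,:2]*1000).astype(np.float32)) if len(t) else '')
        if nm=='grn': print(' rect',cv2.minAreaRect((q[:,:2]*1000).astype(np.float32)))
```

```text
top red 295 mean [0.4995 0.1977 0.296 ] min [0.4569 0.1877 0.2909] max [0.5416 0.2085 0.3007]
 axis [-0.9979 -0.0645]
top blue 100 mean [ 0.5393 -0.2453  0.0968] min [ 0.5281 -0.2879  0.0565] max [ 0.5523 -0.2313  0.111 ]
 top 65 [ 0.5422 -0.2375  0.106 ] ((622.536865234375, 116.527099609375), (801.2622680664062, 58.92449951171875), 80.11150360107422)
top grn 1269 mean [ 0.4933 -0.0978  0.0121] min [ 0.398  -0.3296  0.007 ] max [0.608 0.146 0.017]
 rect ((480.0263671875, 28.2950439453125), (246.6460418701172, 758.6481323242188), 11.3430757522583)
side red 145 mean [0.5026 0.1877 0.2907] min [0.4595 0.1797 0.2828] max [0.5446 0.2006 0.297 ]
 axis [-0.9954 -0.0962]
side blue 154 mean [ 0.5355 -0.2709  0.0894] min [ 0.5292 -0.2827  0.0538] max [ 0.5464 -0.2269  0.1072]
 top 60 [ 0.5363 -0.2687  0.1042] ((537.4329833984375, -268.0853576660156), (16.1173095703125, 29.980270385742188), 5.572563648223877)
side grn 3649 mean [ 0.4693 -0.1451  0.0112] min [ 0.4072 -0.3439  0.0075] max [0.5998 0.1276 0.0149]
 rect ((505.02435302734375, -101.40260314941406), (190.53163146972656, 493.08270263671875), 4.537725448608398)
```

>>> step_arm(increments=[[[-1,0,0,-1,0,0],[-1,0,0,-1,0,0],[-1,0,0,-0.3,0,0],[0,0,0,0,0,0]]], jaw=0, force=30)

```text
t: 0.5
tcp_pos: [0.1652, 0.6043, 0.3509]
eef_rot: [[0.004, -0.08, 0.997], [0.01, 0.997, 0.08], [-1.0, 0.009, 0.005]]
wrist_force: [0.9, -0.3, -1.1]
gripper_width: 0.0683
```

>>> step_arm(increments=[[[0,-0.66,0.46,0,0,0],[0,-0.66,0.46,0,0,0],[0,-0.66,0.46,0,0,0],[0,-0.66,0.46,0,0,0],[0,-0.66,0.46,0,0,0],[0,-0.66,0.46,0,0,0],[0,-0.66,0.46,0,0,0],[0,-0.66,0.46,0,0,0],[0,-0.66,0.46,0,0,0],[0,-0.66,0.46,0,0,0],[0,-0.66,0.46,0,0,0],[0,-0.66,0.46,0,0,0]]])

```text
t: 1.7
tcp_pos: [0.4715, 0.2282, 0.3435]
eef_rot: [[-0.001, -0.078, 0.997], [-0.0, 0.997, 0.078], [-1.0, -0.0, -0.001]]
wrist_force: [0.7, -0.0, 0.0]
gripper_width: 0.0003
```

>>> step_arm(increments=[[[0,-0.6,0.4,0,0,0],[0,-0.2,0.15,0,0,0],[0,0,0,0,0,0],[0,0,0,0,0,0]]])

```text
t: 2.1
tcp_pos: [0.5008, 0.1926, 0.3437]
eef_rot: [[-0.001, -0.078, 0.997], [0.0, 0.997, 0.078], [-1.0, 0.0, -0.001]]
wrist_force: [1.1, -0.3, 0.7]
gripper_width: 0.0006
```

Run:
```python
from h import *
np.set_printoptions(precision=4,suppress=True)
o=arm.observe(); print(o['t'],o['tcp_pos'],o['eef_rot'],o['joint_pos'],o['wrist_force'],o['gripper_width'])
shot('side','side1')
```

```text
2.1 [0.5008 0.1926 0.3437] [[-0.0008 -0.0779  0.997 ]
 [ 0.0003  0.997   0.0779]
 [-1.      0.0003 -0.0008]] [ 13.9653  13.852   88.5379   0.0275  77.6513 -80.5096] [ 1.0925 -0.3021  0.7273] 0.0006089319677695592
```

View pics/side1.png

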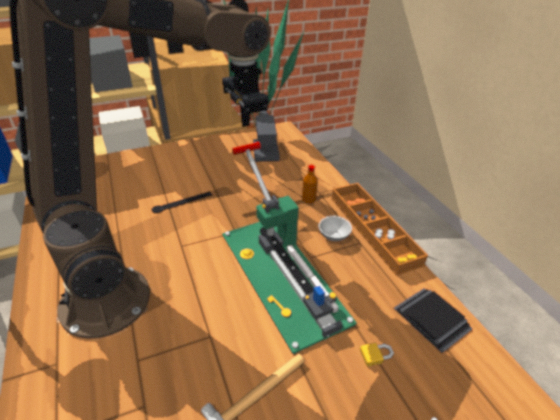

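The side view shows the shut fingers at (246,122), straight above the red handle at (246,148). I'll start bringing the handle down along its arc.

>>> step_arm(increments=[[[0.5,0,0,0,0,0],[0.35,0,0,0,0,0],[0.05,0,0,0,0,0],[0.15,0.08,0,0,0,0],[0.16,0.08,0,0,0,0],[0.16,0.06,0,0,0,0],[0.16,0.07,0,0,0,0],[0.16,0.05,0,0,0,0],[0.17,0.06,0,0,0,0]]])

```text
t: 3.05
tcp_pos: [0.4998, 0.2156, 0.2527]
eef_rot: [[0.003, -0.078, 0.997], [0.007, 0.997, 0.078], [-1.0, 0.007, 0.003]]
wrist_force: [-8.3, 22.4, 16.5]
gripper_width: 0.0003
```

>>> step_arm(increments=[[[0,0,0,0,0,0],[0,0,0,0,0,0]]])

```text
t: 3.25
tcp_pos: [0.4998, 0.2156, 0.2527]
eef_rot: [[0.002, -0.078, 0.997], [0.007, 0.997, 0.078], [-1.0, 0.007, 0.003]]
wrist_force: [-6.8, 18.8, 14.6]
gripper_width: 0.0006
```

Run:
```python
from h import *
p,d=shot('side','side2')
cv2.imwrite('pics/c2.png',cv2.resize(p[60:260,160:360,::-1],(600,600),interpolation=cv2.INTER_CUBIC))
```

```text
(no output)
```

View pics/c2.png

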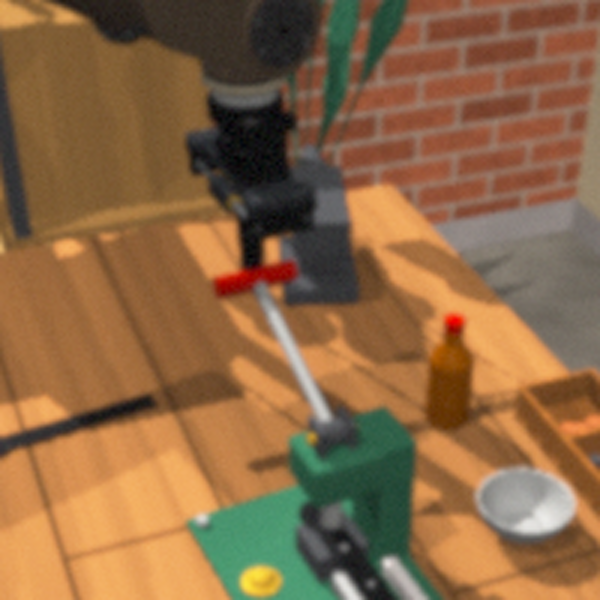

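The crop shows the finger meeting the handle at about (250,268), but I can't tell if it's on top of the bar or behind it. I'll measure the handle by depth.

Run:
```python
from h import *
np.set_printoptions(precision=4,suppress=True)
shot('top','top2')
for n in('side','top'):
    z=np.load(n+'2.npz'); p=z['p'];W=world(n,z['d']); hsv=cv2.cvtColor(p,cv2.COLOR_RGB2HSV); H,S,V=[hsv[...,i].astype(int) for i in range(3)]
    m=((H<5)|(H>175))&(S>150)&(V>60)&(abs(W[...,0]-.5)<.08)&(abs(W[...,1]-.21)<.08)&(W[...,2]>.15)
    q=W[m]; print(n,len(q),np.median(q,0),np.percentile(q,3,0),np.percentile(q,97,0))
    # grip check
    b=(H>105)&(H<130)&(S>130)&(W[...,2]>.1)&(W[...,2]<.115)&(abs(W[...,1]+.26)<.08)&(abs(W[...,0]-.54)<.05); print('  grip',b.sum(),np.median(W[b],0))
print(arm.observe()['wrist_force'],arm.observe()['torque'])
```

```text
side 148 [0.5006 0.1988 0.2686] [0.4599 0.1917 0.2607] [0.5421 0.211  0.2746]
  grip 53 [ 0.5357 -0.2687  0.1046]
top 11 [0.4742 0.1982 0.2682] [0.4629 0.1966 0.2645] [0.4821 0.1996 0.2713]
  grip 61 [ 0.5364 -0.2602  0.1057]
[-6.5936 19.7599 14.4002] [3.5565 1.1054 0.011 ]
```

The handle centre is at z≈0.263, above the TCP, so the thin edges of the tips slipped past its far side. I'll back off and turn 90° so the 20 mm pad width lies across the bar.

>>> step_arm(increments=[[[0,0.3,0,0,0,0],[-0.5,0.1,0,0,0,0],[-0.95,0,0,0,0,0],[-0.5,0,0,0,0,0],[0,0,0,0,0,0]]])

```text
t: 3.85
tcp_pos: [0.4991, 0.2326, 0.3518]
eef_rot: [[0.006, -0.078, 0.997], [0.002, 0.997, 0.078], [-1.0, 0.001, 0.006]]
wrist_force: [1.3, -1.2, -0.5]
gripper_width: 0.0002
```

>>> step_arm(increments=[[[0,0,0,0.95,0,0],[0,0,0,0.95,0,0],[0,0,0,0.95,0,0],[0,0,0,0.95,0,0],[0,0,0,0.95,0,0],[0,0,0,0.95,0,0],[0,0,0,0.95,0,0],[0,0,0,0.95,0,0],[0,0,0,0.95,0,0],[0,0,0,0.95,0,0],[0,0,0,0.97,0,0],[0,0,0,0,0,0]]])

```text
t: 5.05
tcp_pos: [0.4981, 0.232, 0.3473]
eef_rot: [[-0.001, 0.997, 0.076], [-0.0, 0.076, -0.997], [-1.0, -0.001, 0.0]]
wrist_force: [-0.3, 0.6, -0.2]
gripper_width: 0.0003
```

Run:
```python
from h import *
np.set_printoptions(precision=4,suppress=True)
for n in('side','top'):
    shot(n,n+'3')
    for k in '03':
        z=np.load(n+k+'.npz'); p=z['p'];W=world(n,z['d']); hsv=cv2.cvtColor(p,cv2.COLOR_RGB2HSV); H,S,V=[hsv[...,i].astype(int) for i in range(3)]
        m=((H<5)|(H>175))&(S>150)&(V>60)&(abs(W[...,0]-.5)<.08)&(abs(W[...,1]-.2)<.05)&(W[...,2]>.2)
        q=W[m]; print(n,k,len(q),np.median(q,0),np.percentile(q,3,0),np.percentile(q,97,0))
c=arm.get_calibration('top'); print('cam',-np.array(c['R']).T@c['t'])
o=arm.observe(); print(o['tcp_pos'],o['joint_pos'])
```

```text
side 0 152 [0.5035 0.1872 0.2915] [0.4601 0.1801 0.2824] [0.5444 0.1976 0.2965]
side 3 152 [0.5057 0.1873 0.2915] [0.4598 0.1804 0.2813] [0.5444 0.1976 0.2966]
top 0 312 [0.4981 0.1967 0.2962] [0.4587 0.1872 0.2906] [0.54   0.208  0.3005]
top 3 314 [0.4983 0.197  0.2957] [0.4588 0.1873 0.2902] [0.5396 0.2082 0.2999]
cam [ 0.3626 -0.0334  1.2272]
[0.4981 0.2319 0.3477] [18.0757 14.9553 86.441  -0.0007 78.6667 13.3286]
```

>>> step_arm(increments=[[[0,0,0.4,0,0,0],[0,0,0.32,0,0,0],[0.5,0,0,0,0,0],[0.4,0,0,0,0,0],[0.1,0,0,0,0,0],[0.15,0,-0.08,0,0,0],[0.16,0,-0.08,0,0,0],[0.16,0,-0.06,0,0,0],[0,0,0,0,0,0]]])

```text
t: 6.05
tcp_pos: [0.5004, 0.2077, 0.2749]
eef_rot: [[0.001, 0.997, 0.079], [0.001, 0.079, -0.997], [-1.0, 0.001, -0.001]]
wrist_force: [-0.3, 0.2, 5.6]
gripper_width: 0.0006
```

Run:
```python
from h import *
np.set_printoptions(precision=4,suppress=True)
n='side';shot(n,n+'4')
z=np.load(n+'4.npz'); p=z['p'];W=world(n,z['d']); hsv=cv2.cvtColor(p,cv2.COLOR_RGB2HSV); H,S,V=[hsv[...,i].astype(int) for i in range(3)]
m=((H<5)|(H>175))&(S>150)&(V>60)&(abs(W[...,0]-.5)<.08)&(abs(W[...,1]-.2)<.05)&(W[...,2]>.2)
q=W[m]; print(len(q),np.median(q,0)); o=arm.observe(); print(o['tcp_pos'],o['wrist_force'],o['torque'])
```

```text
149 [0.5048 0.1888 0.2895]
[0.5004 0.2075 0.2754] [-0.3957  0.2855  5.0352] [-0.1174  0.1327 -0.0373]
```

Run:
```python
from h import *
p=np.load('side4.npz')['p']; t=shot('top','top4')[0]
a=cv2.resize(p[90:170,200:300,::-1],(400,320),interpolation=cv2.INTER_CUBIC); b=cv2.resize(t[170:250,150:250,::-1],(400,320),interpolation=cv2.INTER_CUBIC)
cv2.imwrite('pics/c4.png',np.hstack([a,b]))
```

```text
(no output)
```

View pics/c4.png

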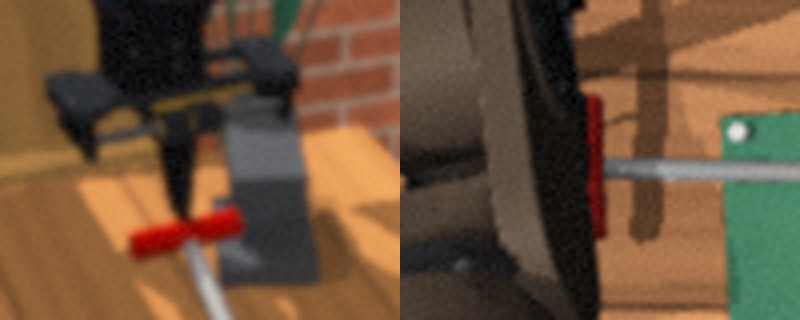

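Run:
```python
from h import *
np.set_printoptions(precision=3,suppress=True,linewidth=200)
def proj(n,X):
    c=arm.get_calibration(n); R=np.array(c['R']); K=np.array([[c['fx'],0,c['cx']],[0,c['fy'],c['cy']],[0,0,1.]])
    return cv2.projectPoints(np.array(X,float),cv2.Rodrigues(R)[0],np.array(c['t']),K,np.array([c['k1'],0,0,0.]))[0].reshape(-1,2)
print(proj('side',[[.5004,.2077,.2749],[.5004,.2077,.3],[.501,.196,.285],[.501,.196,.297]]))
z=np.load('side4.npz'); W=world('side',z['d'])
for r in range(130,153): print(r,W[r,246],z['p'][r,246], W[r,240],z['p'][r,240])
o=arm.observe(); print(o['tcp_pos'],o['wrist_force'],o['gripper_width'])
```

```text
[[244.219 148.985]
 [243.919 141.962]
 [245.481 147.907]
 [245.345 144.525]]
130 [0.504 0.193 0.348] [17 21 12] [0.492 0.216 0.339] [69 48 26]
131 [0.504 0.194 0.344] [21 19 18] [0.491 0.213 0.337] [79 54 30]
132 [0.504 0.195 0.34 ] [24 19 20] [0.491 0.212 0.334] [94 62 41]
133 [0.504 0.195 0.337] [28 24 23] [0.492 0.216 0.328] [113  75  45]
134 [0.505 0.197 0.332] [29 22 21] [ 0.669  0.805 -0.002] [130  88  49]
135 [0.504 0.196 0.329] [23 20 18] [ 0.669  0.803 -0.007] [151 102  61]
136 [0.504 0.195 0.327] [34 26 22] [ 0.663  0.785 -0.002] [170 113  66]
137 [0.505 0.199 0.321] [35 24 21] [0.658 0.768 0.002] [179 119  69]
138 [0.504 0.196 0.319] [42 32 26] [ 0.657  0.767 -0.002] [184 123  71]
139 [0.504 0.197 0.315] [40 32 23] [ 0.653  0.756 -0.001] [194 130  76]
140 [0.503 0.195 0.313] [43 30 18] [0.649 0.743 0.001] [205 137  79]
141 [0.503 0.194 0.31 ] [53 40 26] [0.647 0.735 0.   ] [213 144  80]
142 [0.505 0.199 0.303] [63 40 28] [ 0.645  0.73  -0.002] [218 144  82]
143 [0.504 0.197 0.301] [64 39 23] [0.64  0.713 0.003] [220 149  85]
144 [0.503 0.196 0.298] [77 27 23] [ 0.638  0.709 -0.   ] [223 145  81]
145 [0.504 0.198 0.294] [113  20  14] [ 0.636  0.702 -0.001] [221 127  69]
146 [0.503 0.195 0.292] [146  18   8] [0.485 0.2   0.293] [215  82  41]
147 [0.499 0.185 0.294] [155  16   0] [0.482 0.191 0.295] [199  37  14]
148 [0.501 0.19  0.288] [153  17  10] [0.481 0.19  0.292] [175  14   5]
149 [0.498 0.182 0.289] [139  33  29] [0.481 0.188 0.29 ] [158  14   4]
150 [0.499 0.187 0.283] [129  66  62] [0.481 0.191 0.284] [143   7   0]
151 [0.498 0.183 0.282] [120  87  84] [0.478 0.181 0.287] [127   0   0]
152 [0.499 0.185 0.277] [124 102  98] [0.478 0.18  0.284] [115  21   2]
[0.5   0.207 0.276] [-0.788  0.053  5.302] 0.0004403894534954912
```

Run:
```python
from h import *
np.set_printoptions(precision=3,suppress=True,linewidth=200)
for f,tcp in(('side1',(.5008,.1926,.3437)),('side3',(.4981,.2319,.3477))):
    z=np.load(f+'.npz'); W=world('side',z['d']); 
    m=(abs(W[...,0]-tcp[0])<.05)&(abs(W[...,1]-tcp[1])<.05)&(W[...,2]>.305)&(W[...,2]<.42)
    print(f,tcp)
    for zz in np.arange(.315,.42,.007):
        q=W[m&(abs(W[...,2]-zz)<.0035)]
        if len(q): print(round(zz,3),len(q),q.min(0)[:2],q.max(0)[:2])
```

```text
side1 (0.5008, 0.1926, 0.3437)
0.364 7 [0.492 0.186] [0.512 0.192]
0.371 15 [0.492 0.184] [0.513 0.194]
0.378 19 [0.489 0.18 ] [0.512 0.197]
0.385 17 [0.49  0.179] [0.513 0.195]
0.392 21 [0.491 0.18 ] [0.512 0.197]
0.399 18 [0.491 0.18 ] [0.512 0.196]
0.406 14 [0.49  0.181] [0.512 0.2  ]
0.413 9 [0.49  0.179] [0.493 0.203]
side3 (0.4981, 0.2319, 0.3477)
0.364 2 [0.496 0.233] [0.496 0.244]
0.371 10 [0.494 0.216] [0.505 0.238]
0.378 11 [0.492 0.218] [0.505 0.243]
0.385 17 [0.491 0.218] [0.509 0.237]
0.392 17 [0.491 0.217] [0.509 0.235]
0.399 17 [0.49  0.218] [0.509 0.239]
0.406 20 [0.489 0.215] [0.509 0.238]
0.413 18 [0.489 0.218] [0.51  0.233]
```

The side depth shows the finger tips physically end about 20 mm above the reported TCP. That fits both contacts: the tips are on top of the handle and the lever has only just started to move. I'll recentre over the bar and push down the arc with that 20 mm offset.

>>> step_arm(increments=[[[-0.2,0,0,0,0,0],[0,0,0.22,0,0,0],[0.16,0,0,0,0,0],[0.16,0,-0.05,0,0,0],[0.16,0,-0.08,0,0,0],[0.16,0,-0.07,0,0,0],[0.16,0,-0.06,0,0,0],[0.16,0,-0.06,0,0,0],[0.17,0,-0.05,0,0,0],[0.17,0,-0.04,0,0,0]]])

```text
t: 7.15
tcp_pos: [0.4998, 0.2177, 0.2202]
eef_rot: [[0.002, 0.997, 0.078], [0.003, 0.078, -0.997], [-1.0, 0.002, -0.003]]
wrist_force: [-0.6, 8.1, 9.9]
gripper_width: 0.0007
```

>>> step_arm(increments=[[[0.17,0,-0.04,0,0,0],[0.17,0,-0.03,0,0,0],[0.17,0,-0.02,0,0,0],[0.17,0,-0.01,0,0,0],[0.17,0,0,0,0,0]]])

```text
t: 7.65
tcp_pos: [0.4994, 0.2226, 0.1777]
eef_rot: [[0.002, 0.997, 0.078], [0.003, 0.078, -0.997], [-1.0, 0.002, -0.003]]
wrist_force: [-1.7, 7.9, 10.5]
gripper_width: 0.0005
```

Run:
```python
from h import *
np.set_printoptions(precision=4,suppress=True)
n='side';shot(n,n+'5')
z=np.load(n+'5.npz'); p=z['p'];W=world(n,z['d']); hsv=cv2.cvtColor(p,cv2.COLOR_RGB2HSV); H,S,V=[hsv[...,i].astype(int) for i in range(3)]
m=((H<5)|(H>175))&(S>150)&(V>60)&(abs(W[...,0]-.5)<.08)&(abs(W[...,1]-.2)<.07)&(W[...,2]>.13)
q=W[m]; print(len(q),np.median(q,0)); o=arm.observe(); print(o['tcp_pos'],o['wrist_force'],o['torque'])
```

```text
118 [0.4968 0.2138 0.1935]
[0.4993 0.2224 0.1765] [1.0992 6.81   9.1631] [ 1.3303 -0.091   0.0045]
```

>>> step_arm(increments=[[[0.15,0,0,0,0,0],[0.15,0,0,0,0,0],[0.1,0,0,0,0,0],[0.05,0,0,0,0,0],[0,0,0,0,0,0]]])

```text
t: 8.2
tcp_pos: [0.4997, 0.2225, 0.1579]
eef_rot: [[0.004, 0.997, 0.078], [0.003, 0.078, -0.997], [-1.0, 0.004, -0.003]]
wrist_force: [-9.4, 3.9, 37.5]
gripper_width: 0.0003
```

>>> step_arm(increments=[[[0,0,0,0,0,0],[0,0,0,0,0,0]]])

```text
t: 8.4
tcp_pos: [0.4997, 0.2225, 0.158]
eef_rot: [[0.004, 0.997, 0.078], [0.003, 0.078, -0.997], [-1.0, 0.004, -0.003]]
wrist_force: [-9.2, 3.8, 37.0]
gripper_width: 0.0003
```

```bash
cat >> h.py <<'E'
def col(n,f,kind,zlo,zhi,x,y,r=.08):
    p,d=shot(n,f); W=world(n,d); H,S,V=[a.astype(int) for a in cv2.split(cv2.cvtColor(p,cv2.COLOR_RGB2HSV))]
    m=(((H<5)|(H>175))&(S>150)&(V>60)) if kind=='red' else (H>105)&(H<130)&(S>130)
    m&=(abs(W[...,0]-x)<r)&(abs(W[...,1]-y)<r)&(W[...,2]>zlo)&(W[...,2]<zhi)
    q=W[m]; print(n,kind,len(q),np.median(q,0).round(4),np.percentile(q,3,0).round(4),np.percentile(q,97,0).round(4)); return q
E
python3 - <<'E'
from h import *
col('side','s6','red',.12,.3,.5,.22); print(arm.observe()['wrist_force'])
E
```

```text
side red 107 [0.4929 0.2129 0.1744] [0.4575 0.2066 0.1659] [0.5365 0.2209 0.1875]
[-8.89017537  3.54546491 36.91254994]
```

>>> step_arm(increments=[[[-0.17,0,0,0,0,0],[-0.2,0,0,0,0,0],[-0.2,0,0.03,0,0,0],[-0.2,0,0.05,0,0,0],[-0.2,0,0.06,0,0,0],[-0.2,0,0.06,0,0,0],[-0.2,0,0.07,0,0,0],[-0.2,0,0.08,0,0,0],[-0.2,0,0.08,0,0,0],[-0.2,0,0.08,0,0,0],[-0.3,0,0.08,0,0,0],[-0.5,0,0,0,0,0]]])

```text
t: 9.65
tcp_pos: [0.5009, 0.1912, 0.2925]
eef_rot: [[-0.003, 0.997, 0.078], [-0.001, 0.078, -0.997], [-1.0, -0.003, 0.001]]
wrist_force: [-0.7, 0.3, 1.2]
gripper_width: 0.0003
```

>>> step_arm(increments=[[[-0.6,0,0,0,0,0],[0,0,0,0,0,0],[0,0,0,0,0,0]]])

```text
t: 9.95
tcp_pos: [0.5012, 0.1918, 0.3229]
eef_rot: [[-0.0, 0.997, 0.078], [0.0, 0.078, -0.997], [-1.0, -0.0, -0.0]]
wrist_force: [0.1, -0.2, -0.3]
gripper_width: 0.0005
```

Run:
```python
from h import *
np.set_printoptions(precision=4,suppress=True)
col('side','s7','red',.12,.32,.5,.2); 
for n in('side','top'):
  q=col(n,n+'7b','blue',.1,.118,.537,-.265,.05); print(cv2.minAreaRect((q[:,:2]*1000).astype(np.float32)))
o=arm.observe();print(o['tcp_pos'],o['joint_pos'],o['t'])
```

```text
side red 149 [0.507  0.1871 0.2908] [0.4617 0.1802 0.2819] [0.5449 0.1976 0.2969]
side blue 59 [ 0.5369 -0.2706  0.1046] [ 0.5299 -0.2818  0.1013] [ 0.5447 -0.2557  0.1075]
((537.4244995117188, -268.748779296875), (15.03492546081543, 28.885299682617188), 2.9086320400238037)
top blue 65 [ 0.5385 -0.2616  0.1055] [ 0.5297 -0.2747  0.1018] [ 0.5477 -0.2482  0.1091]
((538.1486206054688, -261.37982177734375), (18.7584285736084, 28.60100555419922), 8.145214080810547)
[0.501  0.1918 0.3221] [13.8921 14.6035 90.6841  0.004  74.8369  9.3966] 10.1
```

The lever reached its stop (handle down 117 mm, 37 N against the stop) and is back at rest with the carriage unmoved. Next I'll go above the blue grip with the jaws open.

>>> step_arm(increments=[[[0,0,0.6,0,0,0],[0,0,0.9,0,0,0],[0,0,0.9,0,0,0],[0,0,0.9,0,0,0],[0,0,0.9,0,0,0],[0,0,0.9,0,0,0],[0,0,0.9,0,0,0],[0,0,0.9,0,0,0],[0,0,0.9,0,0,0],[0,0,0.9,0,0,0],[0,0,0.46,0,0,0],[0,0,0,0,0,0]]], jaw=95, force=40)

```text
t: 11.3
tcp_pos: [0.5369, -0.2673, 0.3215]
eef_rot: [[-0.002, 0.997, 0.075], [0.001, 0.075, -0.997], [-1.0, -0.002, -0.001]]
wrist_force: [-0.9, 1.5, -0.6]
gripper_width: 0.091
```

>>> step_arm(increments=[[[0.9,0,0,0,0,0],[0.9,0,0,0,0,0],[0.9,0,0,0,0,0],[0.9,0,0,0,0,0],[0.2,0,0,0,0,0],[0,0,0,0,0,0]]])

```text
t: 11.9
tcp_pos: [0.537, -0.2637, 0.1326]
eef_rot: [[-0.002, 0.997, 0.079], [0.002, 0.079, -0.997], [-1.0, -0.002, -0.002]]
wrist_force: [-0.3, 0.6, 0.8]
gripper_width: 0.0946
```

Run:
```python
from h import *
np.set_printoptions(precision=4,suppress=True)
col('side','side8','blue',.1,.118,.537,-.265,.05)
p=np.load('side8.npz')['p']; cv2.imwrite('pics/c8.png',cv2.resize(p[200:350,240:400,::-1],(640,600),interpolation=cv2.INTER_CUBIC))
o=arm.observe();print(o['tcp_pos'],o['joint_pos'],o['gripper_width'],o['wrist_force'])
W=world('side',np.load('side8.npz')['d']); t=o['tcp_pos']
m=(abs(W[...,0]-t[0])<.075)&(abs(W[...,1]-t[1])<.03)&(W[...,2]>.1)
for zz in np.arange(.115,.2,.007):
    q=W[m&(abs(W[...,2]-zz)<.0035)]
    if len(q): print(round(zz,3),len(q),q.min(0)[:2],q.max(0)[:2])
```

```text
side blue 58 [ 0.5366 -0.2687  0.1045] [ 0.5294 -0.282   0.1008] [ 0.5442 -0.2556  0.1077]
[ 0.5378 -0.2644  0.1343] [-32.4959  29.7408  96.8117   0.0121  53.4387 -37.0237] 0.09469555478623772 [ 0.5247 -0.8043  0.5493]
0.15 2 [ 0.4864 -0.276 ] [ 0.4878 -0.2615]
0.157 22 [ 0.486  -0.2801] [ 0.5909 -0.2517]
0.164 25 [ 0.4839 -0.2827] [ 0.5939 -0.2532]
0.171 27 [ 0.4831 -0.2813] [ 0.5927 -0.2495]
0.178 27 [ 0.4818 -0.2819] [ 0.5951 -0.2543]
0.185 23 [ 0.4822 -0.281 ] [ 0.5935 -0.2532]
0.192 24 [ 0.482  -0.2823] [ 0.5961 -0.2541]
0.199 23 [ 0.4809 -0.282 ] [ 0.5943 -0.2567]
```

View pics/c8.png

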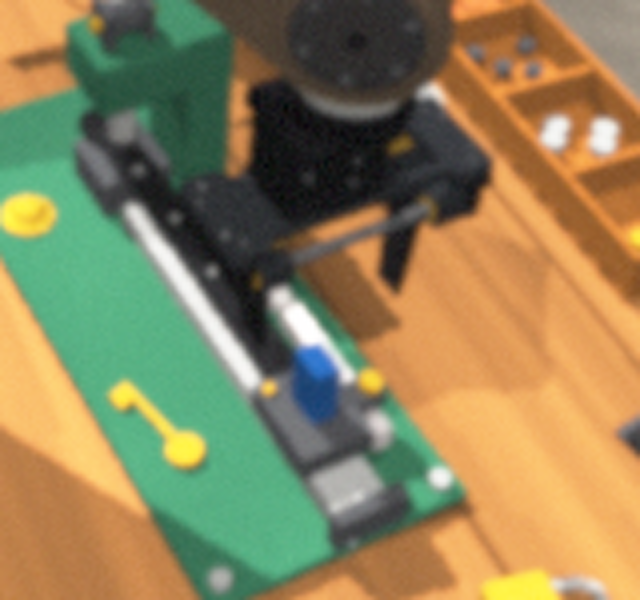

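The crop shows the open jaws straddling the line of the blue grip, which is at about (315,385). The tips are again about 20 mm above the reported TCP. I'll descend to TCP z≈0.055 and close gently.

>>> step_arm(increments=[[[0.5,0,0,0,0,0],[0.5,0,0,0,0,0],[0.3,0,0,0,0,0],[0.2,0,0,0,0,0],[0.06,0,0,0,0,0],[0,0,0,0,0,0]]])

```text
t: 12.55
tcp_pos: [0.5379, -0.2649, 0.0565]
eef_rot: [[0.001, 0.997, 0.078], [-0.001, 0.078, -0.997], [-1.0, 0.001, 0.001]]
wrist_force: [0.0, 0.9, -0.5]
gripper_width: 0.0951
```

>>> step_arm(increments=[[[0,0,0,0,0,0],[0,0,0,0,0,0],[0,0,0,0,0,0],[0,0,0,0,0,0],[0,0,0,0,0,0],[0,0,0,0,0,0],[0,0,0,0,0,0],[0,0,0,0,0,0],[0,0,0,0,0,0]]], jaw=0, force=40)

```text
t: 13.45
tcp_pos: [0.5373, -0.2646, 0.0555]
eef_rot: [[-0.0, 0.997, 0.078], [0.0, 0.078, -0.997], [-1.0, -0.0, -0.0]]
wrist_force: [-0.2, -0.8, -0.6]
gripper_width: 0.0284
```

>>> step_arm(increments=[[[0,0,0,0,0,0],[0,0,0,0,0,0],[0,0,0,0,0,0],[0,0,0,0,0,0]]])

```text
t: 13.85
tcp_pos: [0.5385, -0.2647, 0.0555]
eef_rot: [[0.002, 0.997, 0.079], [-0.001, 0.079, -0.997], [-1.0, 0.002, 0.001]]
wrist_force: [8.2, 1.1, -3.2]
gripper_width: 0.0195
```

Gripped: the opening is 19.5 mm on the 20 mm grip. I'll slide the first 30 mm, which is before the notch range, to learn the drag.

>>> step_arm(increments=[[[0,0,-0.05,0,0,0],[0,0,-0.1,0,0,0],[0,0,-0.1,0,0,0],[0,0,-0.1,0,0,0],[0,0,-0.1,0,0,0],[0,0,-0.05,0,0,0]]])

```text
t: 14.45
tcp_pos: [0.5365, -0.2399, 0.0555]
eef_rot: [[0.002, 0.997, 0.079], [-0.001, 0.079, -0.997], [-1.0, 0.002, 0.001]]
wrist_force: [7.2, -2.6, -4.1]
gripper_width: 0.0199
```

>>> step_arm(increments=[[[0,0,-0.04,0,0,0],[0,0,-0.04,0,0,0]]])

```text
t: 14.65
tcp_pos: [0.5362, -0.2362, 0.0555]
eef_rot: [[0.002, 0.997, 0.079], [-0.001, 0.079, -0.997], [-1.0, 0.002, 0.001]]
wrist_force: [6.6, -2.2, -4.3]
gripper_width: 0.0199
```

Run:
```python
from h import *
col('side','side9','blue',.05,.118,.537,-.24,.05)
o=arm.observe();print(o['tcp_pos'],o['gripper_width'],o['wrist_force'],o['torque'])
```

```text
side blue 121 [ 0.5361 -0.251   0.0956] [ 0.5233 -0.2546  0.0653] [ 0.5485 -0.2357  0.1102]
[ 0.53613267 -0.2358068   0.05549731] 0.019719540070461783 [ 7.38069104  0.27891733 -3.35420126] [-0.03321993 -0.7348796   0.13362426]
```

>>> step_arm(increments=[[[0,0,-0.03,0,0,0],[0,0,-0.03,0,0,0]]])

```text
t: 14.9
tcp_pos: [0.5359, -0.2332, 0.0555]
eef_rot: [[0.002, 0.997, 0.079], [-0.001, 0.079, -0.997], [-1.0, 0.002, 0.001]]
wrist_force: [6.5, -2.6, -4.1]
gripper_width: 0.0196
```

>>> step_arm(increments=[[[0,0,-0.03,0,0,0],[0,0,-0.03,0,0,0]]])

```text
t: 15.1
tcp_pos: [0.5357, -0.2302, 0.0555]
eef_rot: [[0.002, 0.997, 0.079], [-0.001, 0.079, -0.997], [-1.0, 0.002, 0.001]]
wrist_force: [7.1, -2.7, -4.8]
gripper_width: 0.0192
```

>>> step_arm(increments=[[[0,0,-0.03,0,0,0],[0,0,-0.03,0,0,0]]])

```text
t: 15.3
tcp_pos: [0.5355, -0.2273, 0.0555]
eef_rot: [[0.002, 0.997, 0.079], [-0.001, 0.079, -0.997], [-1.0, 0.002, 0.001]]
wrist_force: [6.6, -2.7, -3.7]
gripper_width: 0.0197
```

>>> step_arm(increments=[[[0,0,-0.03,0,0,0],[0,0,-0.03,0,0,0]]])

```text
t: 15.5
tcp_pos: [0.5352, -0.2242, 0.0555]
eef_rot: [[0.002, 0.997, 0.079], [-0.001, 0.079, -0.997], [-1.0, 0.002, 0.001]]
wrist_force: [6.5, -2.8, -5.0]
gripper_width: 0.0198
```

>>> step_arm(increments=[[[0,0,-0.03,0,0,0],[0,0,-0.03,0,0,0]]])

```text
t: 15.7
tcp_pos: [0.5349, -0.2213, 0.0555]
eef_rot: [[0.002, 0.997, 0.079], [-0.001, 0.079, -0.997], [-1.0, 0.002, 0.001]]
wrist_force: [6.8, -1.9, -4.6]
gripper_width: 0.0197
```

>>> step_arm(increments=[[[0,0,-0.03,0,0,0],[0,0,-0.03,0,0,0]]])

```text
t: 15.9
tcp_pos: [0.5347, -0.2183, 0.0555]
eef_rot: [[0.002, 0.997, 0.079], [-0.001, 0.079, -0.997], [-1.0, 0.002, 0.001]]
wrist_force: [6.1, -2.6, -4.6]
gripper_width: 0.0198
```

>>> step_arm(increments=[[[0,0,-0.03,0,0,0],[0,0,-0.03,0,0,0]]])

```text
t: 16.1
tcp_pos: [0.5345, -0.2153, 0.0555]
eef_rot: [[0.002, 0.997, 0.079], [-0.001, 0.079, -0.997], [-1.0, 0.002, 0.001]]
wrist_force: [6.2, -1.6, -4.5]
gripper_width: 0.0199
```

>>> step_arm(increments=[[[0,0,-0.03,0,0,0],[0,0,-0.03,0,0,0]]])

```text
t: 16.3
tcp_pos: [0.5342, -0.2123, 0.0555]
eef_rot: [[0.002, 0.997, 0.079], [-0.001, 0.079, -0.997], [-1.0, 0.002, 0.001]]
wrist_force: [6.6, -2.4, -4.3]
gripper_width: 0.02
```

>>> step_arm(increments=[[[0,0,-0.03,0,0,0],[0,0,-0.03,0,0,0]]])

```text
t: 16.5
tcp_pos: [0.534, -0.2093, 0.0555]
eef_rot: [[0.002, 0.997, 0.079], [-0.001, 0.079, -0.997], [-1.0, 0.002, 0.001]]
wrist_force: [6.2, -2.6, -4.0]
gripper_width: 0.0195
```

>>> step_arm(increments=[[[0,0,-0.03,0,0,0],[0,0,-0.03,0,0,0]]])

```text
t: 16.7
tcp_pos: [0.5338, -0.2063, 0.0555]
eef_rot: [[0.002, 0.997, 0.079], [-0.001, 0.079, -0.997], [-1.0, 0.002, 0.001]]
wrist_force: [5.5, -2.1, -4.1]
gripper_width: 0.02
```

>>> step_arm(increments=[[[0,0,-0.03,0,0,0],[0,0,-0.03,0,0,0]]])

```text
t: 16.9
tcp_pos: [0.5335, -0.2033, 0.0555]
eef_rot: [[0.002, 0.997, 0.079], [-0.001, 0.079, -0.997], [-1.0, 0.002, 0.001]]
wrist_force: [5.3, -2.7, -3.8]
gripper_width: 0.0201
```

>>> step_arm(increments=[[[0,0,-0.03,0,0,0],[0,0,-0.03,0,0,0]]])

```text
t: 17.1
tcp_pos: [0.5332, -0.2003, 0.0555]
eef_rot: [[0.002, 0.997, 0.079], [-0.001, 0.079, -0.997], [-1.0, 0.002, 0.001]]
wrist_force: [6.4, -2.3, -4.8]
gripper_width: 0.0199
```

>>> step_arm(increments=[[[0,0,-0.03,0,0,0],[0,0,-0.03,0,0,0]]])

```text
t: 17.3
tcp_pos: [0.533, -0.1973, 0.0555]
eef_rot: [[0.002, 0.997, 0.079], [-0.001, 0.079, -0.997], [-1.0, 0.002, 0.001]]
wrist_force: [6.5, -3.0, -4.7]
gripper_width: 0.0198
```

>>> step_arm(increments=[[[0,0,-0.03,0,0,0],[0,0,-0.03,0,0,0]]])

```text
t: 17.5
tcp_pos: [0.5327, -0.1943, 0.0555]
eef_rot: [[0.002, 0.997, 0.079], [-0.001, 0.079, -0.997], [-1.0, 0.002, 0.001]]
wrist_force: [5.0, -1.7, -4.0]
gripper_width: 0.0198
```

>>> step_arm(increments=[[[0,0,-0.03,0,0,0],[0,0,-0.03,0,0,0]]])

```text
t: 17.7
tcp_pos: [0.5325, -0.1913, 0.0555]
eef_rot: [[0.002, 0.997, 0.079], [-0.001, 0.079, -0.997], [-1.0, 0.002, 0.001]]
wrist_force: [5.7, -3.0, -4.7]
gripper_width: 0.02
```

>>> step_arm(increments=[[[0,0,-0.03,0,0,0],[0,0,-0.03,0,0,0]]])

```text
t: 17.9
tcp_pos: [0.5323, -0.1883, 0.0555]
eef_rot: [[0.002, 0.997, 0.079], [-0.001, 0.079, -0.997], [-1.0, 0.002, 0.001]]
wrist_force: [5.8, -2.7, -4.3]
gripper_width: 0.0199
```

>>> step_arm(increments=[[[0,0,-0.03,0,0,0],[0,0,-0.03,0,0,0]]])

```text
t: 18.1
tcp_pos: [0.532, -0.1853, 0.0555]
eef_rot: [[0.002, 0.997, 0.079], [-0.001, 0.079, -0.997], [-1.0, 0.002, 0.001]]
wrist_force: [6.1, -2.7, -4.5]
gripper_width: 0.0198
```

>>> step_arm(increments=[[[0,0,-0.03,0,0,0],[0,0,-0.03,0,0,0]]])

```text
t: 18.3
tcp_pos: [0.5318, -0.1823, 0.0555]
eef_rot: [[0.002, 0.997, 0.079], [-0.001, 0.079, -0.997], [-1.0, 0.002, 0.001]]
wrist_force: [5.8, -2.2, -3.6]
gripper_width: 0.0197
```

>>> step_arm(increments=[[[0,0,-0.03,0,0,0],[0,0,-0.03,0,0,0]]])

```text
t: 18.5
tcp_pos: [0.5316, -0.1793, 0.0555]
eef_rot: [[0.002, 0.997, 0.079], [-0.001, 0.079, -0.997], [-1.0, 0.002, 0.001]]
wrist_force: [5.2, -1.6, -3.7]
gripper_width: 0.0197
```

>>> step_arm(increments=[[[0,0,-0.03,0,0,0],[0,0,-0.03,0,0,0]]])

```text
t: 18.7
tcp_pos: [0.5313, -0.1764, 0.0555]
eef_rot: [[0.002, 0.997, 0.079], [-0.001, 0.079, -0.997], [-1.0, 0.002, 0.001]]
wrist_force: [5.4, -3.3, -3.7]
gripper_width: 0.02
```

>>> step_arm(increments=[[[0,0,-0.03,0,0,0],[0,0,-0.03,0,0,0]]])

```text
t: 18.9
tcp_pos: [0.5311, -0.1734, 0.0555]
eef_rot: [[0.002, 0.997, 0.079], [-0.001, 0.079, -0.997], [-1.0, 0.002, 0.001]]
wrist_force: [5.2, -2.6, -5.4]
gripper_width: 0.02
```

>>> step_arm(increments=[[[0,0,-0.03,0,0,0],[0,0,-0.03,0,0,0]]])

```text
t: 19.1
tcp_pos: [0.5308, -0.1704, 0.0555]
eef_rot: [[0.002, 0.997, 0.079], [-0.001, 0.079, -0.997], [-1.0, 0.002, 0.001]]
wrist_force: [5.3, -2.9, -3.8]
gripper_width: 0.0199
```

>>> step_arm(increments=[[[0,0,-0.03,0,0,0],[0,0,-0.03,0,0,0]]])

```text
t: 19.3
tcp_pos: [0.5306, -0.1674, 0.0555]
eef_rot: [[0.002, 0.997, 0.079], [-0.001, 0.079, -0.997], [-1.0, 0.002, 0.001]]
wrist_force: [5.4, -2.6, -4.2]
gripper_width: 0.0196
```

Run:
```python
from h import *
col('side','side10','blue',.05,.118,.537,-.17,.05)
o=arm.observe();print(o['tcp_pos'],o['gripper_width'],o['wrist_force'],o['torque'])
```

```text
side blue 120 [ 0.5306 -0.1815  0.0985] [ 0.5183 -0.1855  0.0646] [ 0.5425 -0.1628  0.1096]
[ 0.53053695 -0.16710251  0.05548666] 0.020053054581785797 [ 4.46186263 -0.03109736 -4.79104866] [-0.06051798 -0.56982903  0.12656646]
```

The carriage follows the fingers without slip (69.5 mm against 69 mm), with a steady drag of about 2.5 N and no notch yet.

>>> step_arm(increments=[[[0,0,-0.03,0,0,0],[0,0,-0.03,0,0,0]]])

```text
t: 19.55
tcp_pos: [0.5304, -0.1644, 0.0555]
eef_rot: [[0.002, 0.997, 0.079], [-0.001, 0.079, -0.997], [-1.0, 0.002, 0.001]]
wrist_force: [5.6, -2.8, -5.3]
gripper_width: 0.0196
```

>>> step_arm(increments=[[[0,0,-0.03,0,0,0],[0,0,-0.03,0,0,0]]])

```text
t: 19.75
tcp_pos: [0.5301, -0.1614, 0.0555]
eef_rot: [[0.002, 0.997, 0.079], [-0.001, 0.079, -0.997], [-1.0, 0.002, 0.001]]
wrist_force: [5.5, -2.3, -4.5]
gripper_width: 0.0199
```

>>> step_arm(increments=[[[0,0,-0.03,0,0,0],[0,0,-0.03,0,0,0]]])

```text
t: 19.95
tcp_pos: [0.5298, -0.1583, 0.0555]
eef_rot: [[0.002, 0.997, 0.079], [-0.001, 0.079, -0.997], [-1.0, 0.002, 0.001]]
wrist_force: [4.9, -2.3, -3.0]
gripper_width: 0.0199
```

>>> step_arm(increments=[[[0,0,-0.03,0,0,0],[0,0,-0.03,0,0,0]]])

```text
t: 20.15
tcp_pos: [0.5295, -0.1549, 0.0555]
eef_rot: [[0.002, 0.997, 0.079], [-0.0, 0.079, -0.997], [-1.0, 0.002, 0.0]]
wrist_force: [5.5, 1.6, -4.8]
gripper_width: 0.0198
```

>>> step_arm(increments=[[[0,0,-0.03,0,0,0],[0,0,-0.03,0,0,0]]])

```text
t: 20.35
tcp_pos: [0.5294, -0.1524, 0.0555]
eef_rot: [[0.002, 0.997, 0.079], [-0.001, 0.079, -0.997], [-1.0, 0.002, 0.001]]
wrist_force: [3.8, -6.2, -4.7]
gripper_width: 0.0198
```

>>> step_arm(increments=[[[0,0,-0.03,0,0,0],[0,0,-0.03,0,0,0]]])

```text
t: 20.55
tcp_pos: [0.5292, -0.1499, 0.0555]
eef_rot: [[0.002, 0.997, 0.079], [-0.001, 0.079, -0.997], [-1.0, 0.002, 0.002]]
wrist_force: [4.7, -5.1, -5.1]
gripper_width: 0.0199
```

The notch is felt: the pull shows at y≈-0.155 and resistance at -0.152. I'll back up 9 mm and scan forward in 1 mm steps to find the centre.

>>> step_arm(increments=[[[0,0,0.06,0,0,0],[0,0,0.06,0,0,0],[0,0,0.06,0,0,0],[0,0,-0.02,0,0,0],[0,0,-0.02,0,0,0]]])

```text
t: 21.05
tcp_pos: [0.5296, -0.156, 0.0555]
eef_rot: [[0.002, 0.997, 0.079], [-0.0, 0.079, -0.997], [-1.0, 0.002, 0.0]]
wrist_force: [5.9, 1.2, -3.8]
gripper_width: 0.0198
```

>>> step_arm(increments=[[[0,0,-0.01,0,0,0],[0,0,-0.01,0,0,0]]])

```text
t: 21.25
tcp_pos: [0.5295, -0.1548, 0.0555]
eef_rot: [[0.002, 0.997, 0.079], [-0.0, 0.079, -0.997], [-1.0, 0.002, 0.0]]
wrist_force: [6.0, 3.1, -3.3]
gripper_width: 0.0199
```

>>> step_arm(increments=[[[0,0,-0.01,0,0,0],[0,0,-0.01,0,0,0]]])

```text
t: 21.45
tcp_pos: [0.5295, -0.1539, 0.0555]
eef_rot: [[0.002, 0.997, 0.079], [-0.0, 0.079, -0.997], [-1.0, 0.002, 0.0]]
wrist_force: [5.1, 1.3, -3.2]
gripper_width: 0.0196
```

>>> step_arm(increments=[[[0,0,-0.01,0,0,0],[0,0,-0.01,0,0,0]]])

```text
t: 21.65
tcp_pos: [0.5294, -0.1531, 0.0555]
eef_rot: [[0.002, 0.997, 0.079], [-0.0, 0.079, -0.997], [-1.0, 0.002, 0.001]]
wrist_force: [4.9, -1.6, -3.8]
gripper_width: 0.0201
```

>>> step_arm(increments=[[[0,0,-0.01,0,0,0],[0,0,-0.01,0,0,0]]])

```text
t: 21.85
tcp_pos: [0.5294, -0.1526, 0.0555]
eef_rot: [[0.002, 0.997, 0.079], [-0.001, 0.079, -0.997], [-1.0, 0.002, 0.001]]
wrist_force: [4.2, -5.1, -5.8]
gripper_width: 0.0199
```

>>> step_arm(increments=[[[0,0,-0.01,0,0,0],[0,0,-0.01,0,0,0]]])

```text
t: 22.05
tcp_pos: [0.5293, -0.1519, 0.0555]
eef_rot: [[0.002, 0.997, 0.079], [-0.001, 0.079, -0.997], [-1.0, 0.002, 0.002]]
wrist_force: [4.1, -6.8, -4.5]
gripper_width: 0.0198
```

>>> step_arm(increments=[[[0,0,0.03,0,0,0],[0,0,0.026,0,0,0],[0,0,-0.01,0,0,0],[0,0,-0.01,0,0,0],[0,0,0,0,0,0],[0,0,0,0,0,0],[0,0,0,0,0,0]]])

```text
t: 22.75
tcp_pos: [0.5294, -0.153, 0.0555]
eef_rot: [[0.002, 0.997, 0.079], [-0.0, 0.079, -0.997], [-1.0, 0.002, 0.001]]
wrist_force: [5.9, 0.0, -3.5]
gripper_width: 0.0198
```

Run:
```python
from h import *
np.set_printoptions(precision=4,suppress=True)
col('side','side11','blue',.05,.118,.53,-.16,.05); col('side','side12','red',.12,.32,.5,.2)
o=arm.observe();print(o['t'],o['tcp_pos'],o['gripper_width'],o['wrist_force'],o['torque'])
cv2.imwrite('pics/c11.png',cv2.resize(np.load('side11.npz')['p'][130:400,150:420,::-1],(600,600),interpolation=cv2.INTER_CUBIC))
```

```text
side blue 117 [ 0.5302 -0.1674  0.0953] [ 0.5174 -0.1711  0.063 ] [ 0.5413 -0.1483  0.1093]
side red 12 [0.4605 0.184  0.2904] [0.4583 0.1772 0.2844] [0.465  0.191  0.2943]
22.85 [ 0.5294 -0.153   0.0555] 0.01971175377135369 [ 4.7716  0.0558 -3.9205] [-0.1344 -0.5363  0.1404]
```

View pics/c11.png

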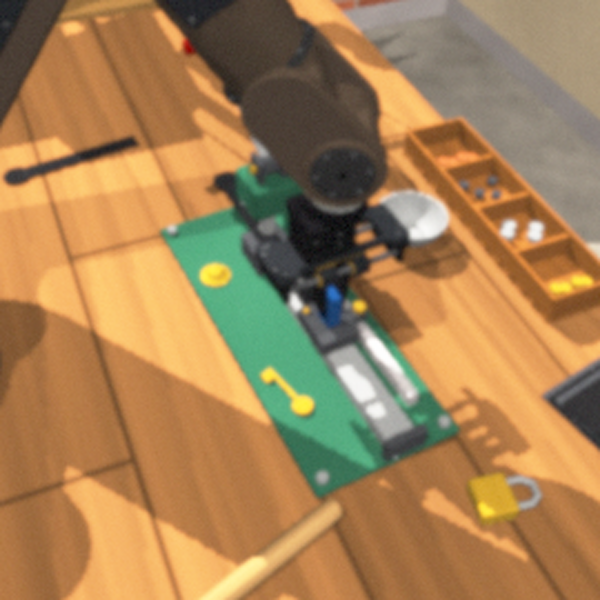

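The crop shows the fingers on the blue grip at (333,305), with the rosette, key, padlock, bowl and hammer undisturbed. The visible end of the red handle (190,47) is at rest height, z≈0.290. The ball force balances at the notch centre, so I'm handing in.

Run:
```python
from workcell import arm
print(arm.close_job())
o=arm.observe(); print(o['t'],o['tcp_pos'],o['gripper_width'],o['wrist_force'])
```

```text
the job is handed in; nothing more can be done
None
the job is handed in; nothing more can be done
```

The strap is stamped, and the feed carriage is held in the notch by its blue grip. I handed the job in at about 22.9 s; no verdict is reported.

- **Lever:** I pushed the handle down from above until it met its stop: it dropped 117 mm and the force rose to 37 N. Then I let it spring back. The camera showed it at rest height with the carriage unmoved. In the last picture only one end of the handle was visible, at rest height (z ≈ 0.290 m).
- **First push:** My first attempt ran off the bar and only partly lowered the lever. The finger tips sit about 20 mm above the TCP the arm reports, which the camera and both contacts agreed on. I allowed for that from then on.
- **Carriage:** I gripped the blue grip at 40 N (opening 19.8 mm on the 20 mm block). It slid with about 2.5 N of drag and no slip.
- **Notch:** The ball pulled at world y ≈ -0.155 m and resisted from about -0.1526 m. I had slid a few millimetres past, so I backed up and scanned again in 1 mm steps, then stopped where the forces balanced, at y ≈ -0.153 m. The sideways force there was about 0 N.
- **Not confirmed:** The ball's depth was judged by force only, not seen. The two cameras disagreed by about 7 mm along y, so I relied on force for the centring.
- **Bystanders:** The key, rosette, padlock, bowl and hammer looked undisturbed in the last picture. The oil bottle was not in that view.

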